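# Put the plug gauge away in its case with a flush sliding cover

### The arm

A 6-joint arm with a two-finger parallel gripper is mounted at the origin on the work surface. World frame = base frame: x ahead of the robot, y to its left, z up, the work surface at z = 0. Lengths are in mm, angles in rad, forces in N, time in s.
With the tool pointing down it reaches from about 275 to 750 mm from the base axis. Payload 10.2 kg.
Tool frame: the origin (TCP) lies between the finger pads; the fingertips stand 11 mm ahead of it and the grasp point (between the pads) lies 8 mm behind it; z points along the fingers, y is the line along which they close (so a half turn about z gives the same grasp; the last joint's range is limited). The gripper opens to 85 mm and grips with 20 to 120 N. Pads are 22 mm wide; open, the fingers measure 114 mm over their backs; the gripper's body (76 mm by 85 mm) begins 54 mm behind the grasp point. The pads swing forward as they close: fully open they stand 13 mm farther back than shut.
Start: joints at [1.116, 0.313, 1.498, -0, 1.331, -0.223], TCP at [120.621, 510.962, 242.294] pointing down, gripper open.
Joint ranges: [-2.94, 2.94], [-0.97, 2.17], [0.19, 2.56], [-1.23, 4.37], [0.02, 3.11], [-2.88, 2.88]. Speed limits (rad/s): [2.39, 2.39, 3.01, 3.14, 3.14, 3.14].

### API

Orientations are given as a unit quaternion [w, x, y, z].
In Python, from rig import sense, eyes, finish_job gives the robot as it stands.
- The arm moves only by the shell command python3 -m jog 'ROWS' [FORCE]. ROWS is JSON, a list of rows, each a list of 7 numbers: the shift along the tool's x, y, z in m, then the turn, a rotation vector about the tool's x, y, z in rad, then the finger opening in m, from 0 to 0.0854. In form: [[dx, dy, dz, rx, ry, rz, gripper], ...]. A call has 1 to 5 rows; each row shifts and turns the commanded pose from where the row before left it, along the tool's axes as they then stand; what a row does not reach is not made up. A row lasts 1/10 s, in which the tool goes at most 50 mm and 8.59 degrees, less where a joint would pass 70% of its speed; a pose out of reach is approached as far as the arm can. A call is refused whole if a number of a shift passes 0.05 or a number of a turn 0.15, either way. A call with a gripper value outside its range is refused whole. The fingers move at their own pace and stop on an object; FORCE is the grip in N (left out, the last holds). Time passes only in rows, so rows that do not move let the fingers close. It gives the time, the measured TCP pose, the force, the opening and the grip force at its end, in the units of the state.
- sense(): the state, without advancing time (a new reading comes with each control period).
- eyes.capture(name): name is "side" or "top"; returns the picture (384x512x3 uint8, red, green, blue); there is no depth.
- eyes.calibration(name): a dict with "fx", "fy", "cx", "cy" (pixels), "dist" ([k1, k2, p1, p2, k3] as OpenCV has them; the pictures are not rectified), "cam_to_world" (4x4, takes a point from camera to world coordinates). Camera axes: x right, y down, z forward; pixel columns grow to the right and rows downward; lengths in mm; the calibration is good to about 2 mm. A picture is of the moment at which its call begins. calibration takes no time and is no camera call.
- finish_job(): hands the job in; it is judged then, once.
The state is a dict: "time_s": time; "joints": joint angles; "dq": joint speeds; "tau": joint torques, N m; "eef_pos": TCP position; "ee_rot": TCP orientation; "force": force on the tool from outside, world axes, zero at the start; "wrist_torque": the same for the moment, N m; "grip_width": opening from 0.0 (shut) to 1.0 (fully open); "grip_force": force on a finger pad.
Only numpy, scipy, OpenCV 4.12 (cv2) and the standard library are available. Lean on these libraries where they do the work, as an engineer would, in place of code of your own. Each camera call takes 0.05 s, during which the arm holds its last target. There are 200 camera calls.

### The job

Slide the case's flush grey cover fully open by pressing lightly on it with the closed fingertips and dragging it back under the deck, stand the small steel plug gauge upright in the uncovered pocket without dropping it, then drag the cover fully shut over it the same way. Never press on the case or cover with more than 30 N, and leave the other things where they are.

Things in the scene. Friction and masses are not known exactly. Their poses are not given: they have to be found in the camera images.
- case: flat rigid wooden case fixed to the table, 140 (its x) by 200 (its y), any yaw within 1 rad; origin: centre of its underside, z up. A grey cover without handle fills a window x -62 to 62, y -92 to 18, flush with the walls at z = 58. Pocket under the window's -y end. Pressing case or cover with over 30 N is too much; a fraction of a mm decides between no touch and a hard push
- deck_edge (a point): front edge (middle, top) of the darker fixed deck, in the case at (0, 18, 62); axes as the case. The deck roofs the case from y = 18 to 100, is 4 thick and stands 4 above the cover's top; the cover runs back beneath it, towards the case's +y
- pocket (a point): centre of the pocket's flat floor, in the case at (0, -61, 6); axes as the case. The pocket is 124 (x) by 62 (y), its floor 47 below the cover's underside; upright walls. With the cover fully open all of it is open from above
- cover_edge (a point): middle of the cover's front (-y) edge on its top face, at z = 58 in the case; travels with the cover, axes as the case. The cover is a smooth plastic plate, 122 wide, 118 long, 5 thick. When fully open, 48 of its length behind this edge remain in view before the deck
- cover (a joint): the cover's position (m): 0 fully shut against the end wall (case -y), 0.062 fully open at its stop under the deck (case +y). Starts shut or up to 5 mm ajar. Dry friction about 4 N; stays where left; stops are hard: dragging on against one adds force fast. Nothing to hook: it is moved by pressing shut fingertips on its top face (15 to 18 N down slips little, 10 N slips) and dragging along the case's y
- gauge_mid (a point): centre (21 above the foot) of the steel plug gauge: upright cylinder, diameter 26 up to 34 high, then a smaller button of diameter 14 up to 42; about 0.15 kg; z axis up. It stands on the table to the right of the case, its neighbours at least 100 away centre to centre
- tube: a plain upright copper rod, diameter 28, height 100; origin at the centre of its underside. Bystander: not to be disturbed
- bush: a steel ring (drill bush) lying flat, outer diameter 48, bore 28, height 30; origin at the centre of its underside. Bystander: not to be disturbed
- weight: a small plain brass cylinder (test weight), diameter 30, height 26; origin at the centre of its underside. Bystander: not to be disturbed
- vblock: a dark steel V-block, about 70 x 50 x 44 high; origin at the centre of its underside. Bystander: not to be disturbed
- caliper: a steel caliper lying flat, about 200 long, 13 high at most; origin under its sliding head. Bystander: not to be disturbed
- cup: an empty white plastic cup, rim diameter 72, height 60; origin at the centre of its underside. Bystander: not to be disturbed
Things that resemble listed ones, but are neither listed nor needed, are in the scene too. Leave any red look-alike of the part that bears gauge_mid alone.

How it is judged:
By the outcome, as a careful person would: the job done as asked, in the order asked, and still so for the second after the job is handed in, with the robot touching nothing.
It also fails if it takes over 72 s, if anything falls off the work surface, if the arm or the gripper's body presses on something with over 40 N, if the wrist force passes 120 N, or if a joint passes its speed limit or range.

## Working session

There is one attempt and no reset: what is moved stays moved. The work goes in short steps, Python scripts to look and compute and a shell command to move; the robot and the scene stay as the last step left them, time stands still between calls to the robot, and variables do not carry over. Pictures are saved under pics/ and viewed, at most 10 in all, crops included, and the job is handed in when it is done.

```bash
mkdir -p pics; ls; python3 - <<'E'
from rig import sense, eyes
import cv2,json
for n in("top","side"):
    im=eyes.capture(n); cv2.imwrite(f"pics/{n}0.png",cv2.resize(im[:,:,::-1],(800,600),interpolation=cv2.INTER_CUBIC)); cv2.imwrite(f"{n}_raw0.png",im[:,:,::-1])
    c=eyes.calibration(n); print(n,c)
print(sense())
E
```

```text
pics
top {'fx': 434.47680275246006, 'fy': 434.47680275246006, 'cx': 258.482109134841, 'cy': 191.13818934273846, 'dist': array([-0.10675083,  0.        ,  0.        ,  0.        ,  0.        ]), 'cam_to_world': array([[ 5.14019617e-03, -9.90384395e-01,  1.38247344e-01,
         4.19541820e+02],
       [-9.99864032e-01, -2.92404893e-03,  1.62286289e-02,
         4.27856822e+00],
       [-1.56683388e-02, -1.38311965e-01, -9.90264764e-01,
         1.14598926e+03],
       [ 0.00000000e+00,  0.00000000e+00,  0.00000000e+00,
         1.00000000e+00]])}
side {'fx': 359.5799923769238, 'fy': 359.5799923769238, 'cx': 255.21755235583194, 'cy': 191.0631098809936, 'dist': array([-0.07063286,  0.        ,  0.        ,  0.        ,  0.        ]), 'cam_to_world': array([[ 9.98896741e-01, -3.20759294e-02,  3.42992198e-02,
         5.29710333e+02],
       [-4.69599840e-02, -6.78414465e-01,  7.33177041e-01,
        -6.87951971e+02],
       [-2.48248210e-04, -7.33978848e-01, -6.79172283e-01,
         7.54685913e+02],
       [ 0.00000000e+00,  0.00000000e+00,  0.00000000e+00,
         1.00000000e+00]])}
{'time_s': 0.1, 'joints': array([ 1.11562668e+00,  3.13399688e-01,  1.49831296e+00, -1.40226071e-05,
        1.33101631e+00, -2.23379215e-01]), 'dq': array([-5.63119027e-05, -5.95990898e-04, -1.21613198e-03, -1.41814566e-03,
       -1.19820069e-03,  8.26060879e-04]), 'tau': array([ 1.69585590e-03, -4.12900364e+01, -2.60140175e+01, -1.35852670e-04,
        2.98776911e-03,  1.87468260e-05]), 'eef_pos': array([120.51577737, 510.77071778, 241.80753887]), 'ee_rot': array([-1.82660955e-04,  1.15634267e-01,  9.93291696e-01, -5.38031212e-04]), 'force': array([-0.1059905 , -0.08691368,  0.10351705]), 'wrist_torque': array([ 0.00953458,  0.03496418, -0.01493623]), 'grip_force': 0.0, 'grip_width': 1.000199200316921}
```

View pics/top0.png

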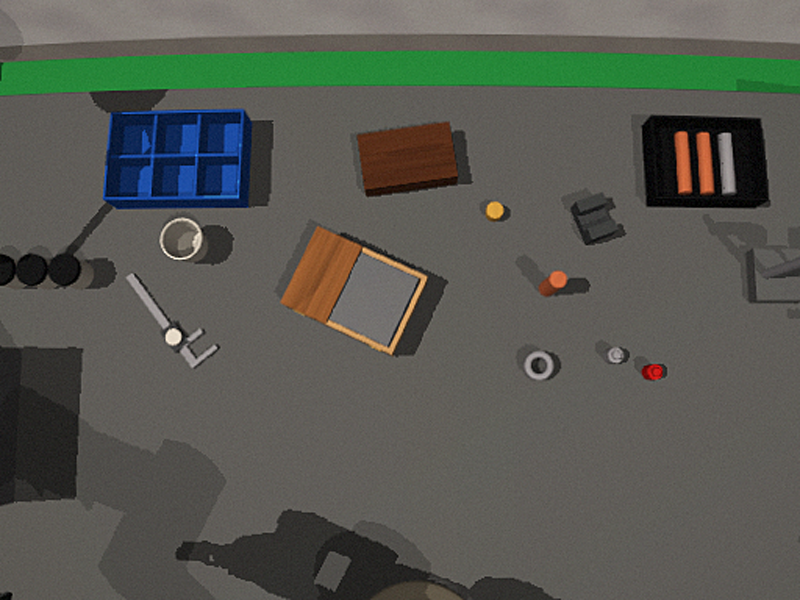

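View pics/side0.png

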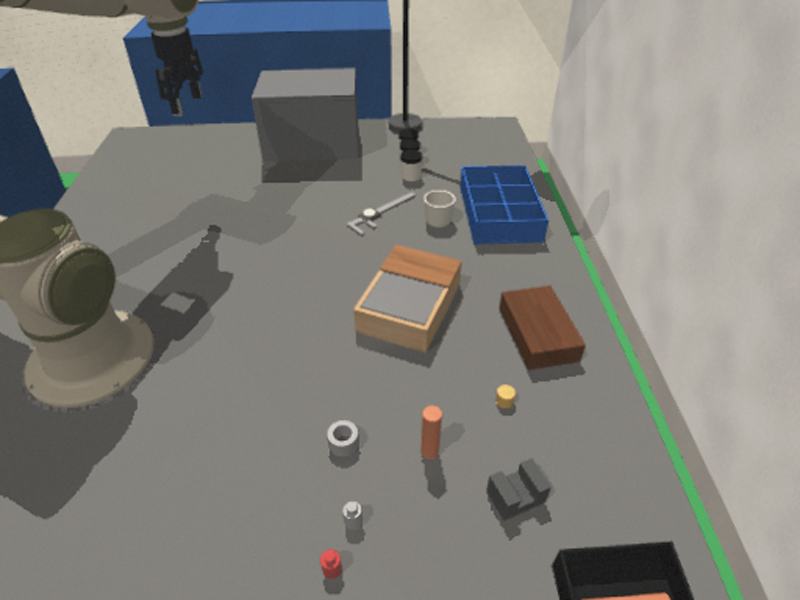

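The top view shows the case, with its deck on the left at about (320,265) and the cover at (378,297). The steel gauge is at (616,355) and the red look-alike at (654,372). The side view agrees, with the gauge at (352,515). I'll enlarge both.

```bash
cat > h.py <<'E'
import numpy as np,cv2
from rig import sense,eyes
def ray(n,u,v):
    c=eyes.calibration(n);K=np.array([[c['fx'],0,c['cx']],[0,c['fy'],c['cy']],[0,0,1]])
    p=cv2.undistortPoints(np.array([[[u,v]]],float),K,np.array(c['dist']))[0,0]
    M=c['cam_to_world'];return M[:3,3],M[:3,:3]@np.array([p[0],p[1],1])
def at(n,u,v,z):
    o,d=ray(n,u,v);return o+d*(z-o[2])/d[2]
def proj(n,P):
    c=eyes.calibration(n);K=np.array([[c['fx'],0,c['cx']],[0,c['fy'],c['cy']],[0,0,1]])
    W=np.linalg.inv(c['cam_to_world']);r,_=cv2.Rodrigues(W[:3,:3])
    return cv2.projectPoints(np.array(P,float).reshape(-1,1,3),r,W[:3,3],K,np.array(c['dist']))[0].reshape(-1,2)
def crop(n,im,u,v,w,h,s):
    im=im[v:v+h,u:u+w,::-1];return cv2.resize(im,(w*s,h*s),interpolation=cv2.INTER_CUBIC)
E
python3 - <<'E'
import cv2,numpy as np
from h import *
t=cv2.imread('top_raw0.png')[:,:,::-1];s=cv2.imread('side_raw0.png')[:,:,::-1]
a=crop('t',t,175,138,105,95,5);b=crop('s',s,222,152,80,75,5)  # 525x475, 400x375
cv2.imwrite('pics/a.png',crop('t',t,175,138,105,95,6))
g=np.zeros((520,800,3),np.uint8)
x=crop('t',t,378,210,50,40,8);y=crop('s',s,200,310,50,65,8)
g[:320,:400]=x;g[:520,400:]=y
cv2.imwrite('pics/g.png',g)
cv2.imwrite('pics/b.png',crop('s',s,222,152,80,75,8))
E
```

```text
(no output)
```

View pics/a.png

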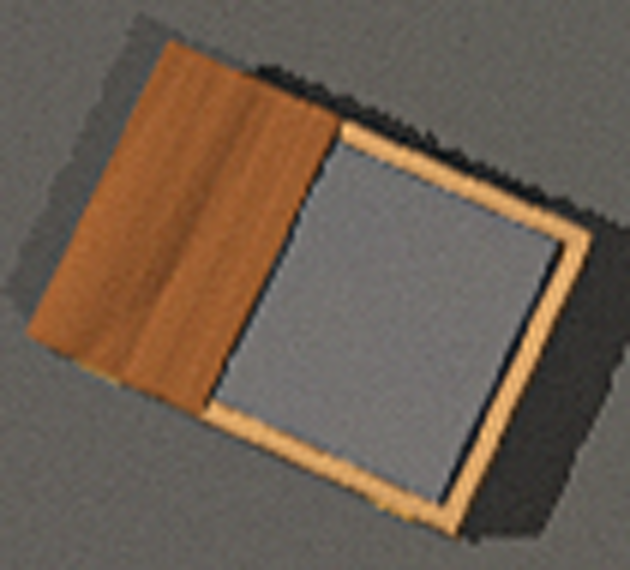

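View pics/g.png

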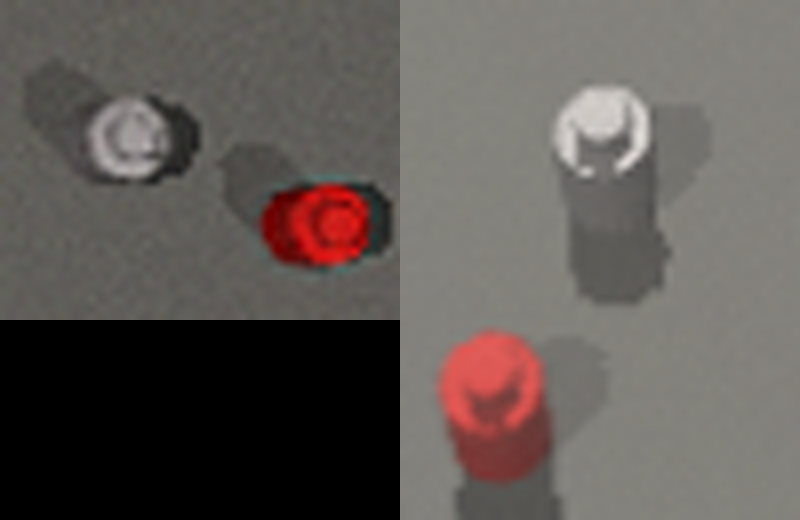

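View pics/b.png

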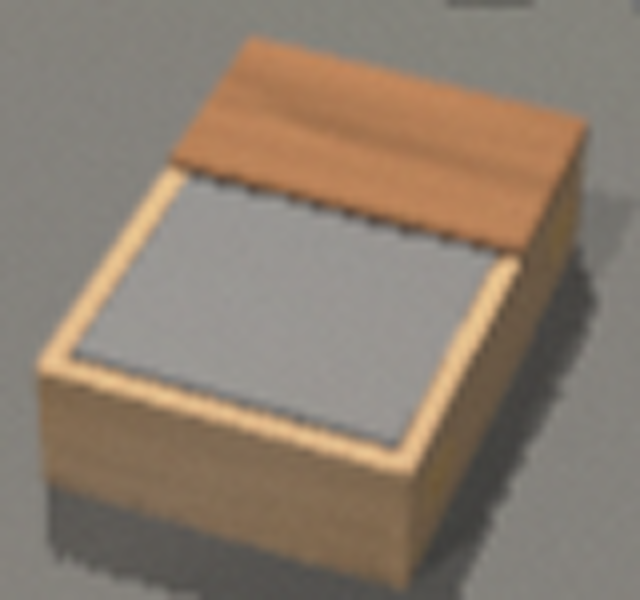

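Pixels read at enlarged scale:
- **Case, top crop:** deck corners (172,40), (28,335), (340,123), (206,411); front corners (592,235), (458,535).
- **Case, side crop:** the same corners are visible.
- **Gauge:** shoulder at (130,138) in the top crop and (602,132) in the side crop.

Next I'll fit the case pose and the gauge position.

```bash
cat > fit.py <<'E'
from h import *
from scipy.optimize import least_squares
P=np.array([[70,100,62],[-70,100,62],[70,18,62],[-70,18,62],[70,-100,58],[-70,-100,58]],float)
T=np.array([[172,40],[28,335],[340,123],[206,411],[592,235],[458,535]],float)
S=np.array([[588,122],[252,37],[520,252],[172,162],[410,472],[38,372]],float)
T=(T+.5)/6-.5+[175,138]; S=(S+.5)/8-.5+[222,152]
def W(p,Q):
    c,s=np.cos(p[2]),np.sin(p[2]);return np.c_[p[0]+c*Q[:,0]-s*Q[:,1],p[1]+s*Q[:,0]+c*Q[:,1],Q[:,2]]
for k in('top','side','both'):
    def f(p):
        w=W(p,P);r=[]
        if k!='side': r.append(proj('top',w)-T)
        if k!='top': r.append(proj('side',w)-S)
        return np.concatenate(r).ravel()
    q=least_squares(f,[450,50,-.43]);print(k,q.x.round(3),np.abs(q.fun).max().round(2),np.sqrt((q.fun**2).mean()).round(2))
p=q.x
for n,pts in(('pocket',[0,-61,6]),('deck',[0,18,62]),('shut edge',[0,-92,58])):print(n,W(p,np.array([pts],float)).round(1))
o8=lambda x,y,o:((x+.5)/8-.5+o[0],(y+.5)/8-.5+o[1])
print('gauge top',at('top',*o8(130,138,(378,210)),34).round(1),at('top',*o8(134,134,(378,210)),42).round(1))
print('gauge side',at('side',*o8(202,132,(200,310)),34).round(1),at('side',*o8(202,110,(200,310)),42).round(1))
print('red top',at('top',*o8(334,225,(378,210)),34).round(1),'side',at('side',*o8(92,382,(200,310)),34).round(1))
# cover front edge in top crop ~ line (562,240)-(442,500); inner wall top edge
for a in((562,240),(442,500)):
    w=at('top',(a[0]+.5)/6-.5+175,(a[1]+.5)/6-.5+138,58)[:2]-p[:2];c,s=np.cos(p[2]),np.sin(p[2]);print('cov',c*w[0]+s*w[1],-s*w[0]+c*w[1])
E
python3 fit.py
```

```text
top [ 5.86681e+02  1.03097e+02 -4.26000e-01] 0.85 0.49
side [ 5.87176e+02  1.02491e+02 -4.29000e-01] 0.57 0.29
both [ 5.86899e+02  1.02941e+02 -4.27000e-01] 0.85 0.41
pocket [[561.6  47.4   6. ]]
deck [[594.4 119.3  62. ]]
shut edge [[548.8  19.2  58. ]]
gauge top [ 483.2 -326.    34. ] [ 484. -325.   42.]
gauge side [ 482.1 -326.9   34. ] [ 482.6 -324.8   42. ]
red top [ 455.1 -392.    34. ] side [ 455.5 -392.4   34. ]
cov 61.325978898078034 -87.95343245393096
cov -59.719972450202505 -88.24999661068426
```

The two cameras agree within about 1 mm on the case at (586.9, 102.9) with yaw -0.427, and on the gauge at (482.8, -326). The cover is about 4 mm ajar. I'll turn the tool so its y lies along case x, which puts tool x along case +y, and shut the fingers.

```bash
python3 -m jog '[[0,0,0,0,0,0.147,0],[0,0,0,0,0,0.147,0],[0,0,0,0,0,0.147,0],[0,0,0,0,0,0.147,0],[0,0,0,0,0,0.147,0]]' 40
python3 -m jog '[[0,0,0,0,0,0.147,0],[0,0,0,0,0,0.147,0],[0,0,0,0,0,0.147,0],[0,0,0,0,0,0.147,0],[0,0,0,0,0,0.147,0]]'
python3 -m jog '[[0,0,0,0,0,0.147,0],[0,0,0,0,0,0.147,0],[0,0,0,0,0,0,0],[0,0,0,0,0,0,0]]'
cat > to.py <<'E'
import sys
from h import *
from scipy.spatial.transform import Rotation as R
C=np.array([586.9,102.9]);YAW=-.427
def goal(a):
    if a[0]=='case':
        c,s=np.cos(YAW),np.sin(YAW);x,y=float(a[1]),float(a[2]);return np.array([C[0]+c*x-s*y,C[1]+s*x+c*y,float(a[3])])
    return np.array(a[1:4],float)
s=sense();q=s['ee_rot'];r=R.from_quat([q[1],q[2],q[3],q[0]])
g=R.from_matrix(np.array([[-np.sin(YAW),np.cos(YAW),0],[np.cos(YAW),np.sin(YAW),0],[0,0,-1]]).T.T)
c,sn=np.cos(YAW),np.sin(YAW)
g=R.from_matrix(np.array([[-sn,c,0],[c,sn,0],[0,0,-1]]).T)
G=goal(sys.argv[1:]);d=r.inv().apply(G-s['eef_pos'])
w=s['eef_pos'][:2]-C
print('tool shift mm',d.round(2),'turn',(r.inv()*g).as_rotvec().round(4),'case xy',(c*w[0]+sn*w[1]).round(2),(-sn*w[0]+c*w[1]).round(2),'z',s['eef_pos'][2].round(2),'F',s['force'].round(2),'j',s['joints'].round(2),'t',s['time_s'])
E
python3 to.py case 0 -68 120
```

```text
time_s: 0.6
eef_pos: [120.6, 510.8, 241.9]
ee_rot: [0.0, 0.467, 0.884, -0.0]
force: [0.3, -0.3, -0.0]
grip_width: 0.147
grip_force: 0.0
time_s: 1.1
eef_pos: [120.5, 510.8, 242.0]
ee_rot: [0.0, 0.754, 0.657, -0.0]
force: [-0.9, 0.3, 0.8]
grip_width: 0.001
grip_force: 0.0
time_s: 1.5
eef_pos: [120.6, 510.9, 242.1]
ee_rot: [0.0, 0.839, 0.544, -0.0]
force: [0.5, 0.5, -0.3]
grip_width: -0.003
grip_force: 0.0
tool shift mm [-249.68  591.93  122.2 ] turn [-0.      0.0005  0.0059] case xy -593.4 178.21 z 242.09 F [ 0.53  0.49 -0.33] j [1.12 0.31 1.5  0.   1.33 1.54] t 1.5
```

```bash
python3 -m jog '[[-0.0166,0.0395,0,0,0,0.0059,0],[-0.0166,0.0395,0,0,0,0,0],[-0.0166,0.0395,0,0,0,0,0],[-0.0166,0.0395,0,0,0,0,0],[-0.0166,0.0395,0,0,0,0,0]]' >/dev/null
python3 -m jog '[[-0.0166,0.0395,0,0,0,0,0],[-0.0166,0.0395,0,0,0,0,0],[-0.0166,0.0395,0,0,0,0,0],[-0.0166,0.0395,0,0,0,0,0],[-0.0166,0.0395,0,0,0,0,0]]' >/dev/null
python3 -m jog '[[-0.0166,0.0395,0,0,0,0,0],[-0.0166,0.0395,0,0,0,0,0],[-0.0166,0.0395,0.02,0,0,0,0],[-0.0166,0.0395,0.02,0,0,0,0],[-0.0166,0.0395,0.02,0,0,0,0]]' >/dev/null
python3 -m jog '[[0,0,0.02,0,0,0,0],[0,0,0.02,0,0,0,0],[0,0,0,0,0,0,0]]'
python3 to.py case 0 -68 80
```

```text
time_s: 3.3
eef_pos: [553.9, 37.3, 139.7]
ee_rot: [-0.002, 0.841, 0.541, -0.002]
force: [0.9, -0.3, -0.4]
grip_width: -0.004
grip_force: 0.0
tool shift mm [ 5.45  3.18 59.72] turn [-0.0051  0.0015 -0.0015] case xy -2.89 -73.36 z 139.74 F [ 0.88 -0.32 -0.36] j [-0.14  0.48  1.54 -0.    1.13  0.28] t 3.3
```

```bash
python3 -m jog '[[0.0027,0.0016,0.015,-0.005,0.0015,-0.0015,0],[0.0027,0.0016,0.015,0,0,0,0],[0,0,0.015,0,0,0,0],[0,0,0.008,0,0,0,0],[0,0,0,0,0,0,0]]'
python3 -m jog '[[0,0,0,0,0,0,0],[0,0,0,0,0,0,0]]'
python3 to.py case 0 -68 69; python3 - <<'E'
from h import *
im=eyes.capture('side');cv2.imwrite('pics/c.png',crop('s',im,212,112,100,100,6))
E
```

```text
time_s: 3.8
eef_pos: [560.1, 41.2, 88.6]
ee_rot: [0.001, 0.841, 0.541, 0.001]
force: [0.7, -0.0, -0.1]
grip_width: 0.001
grip_force: 0.0
time_s: 4.0
eef_pos: [560.9, 40.9, 90.2]
ee_rot: [0.002, 0.841, 0.54, 0.003]
force: [-0.6, -0.5, 0.1]
grip_width: 0.002
grip_force: 0.0
tool shift mm [-0.87 -2.15 21.14] turn [ 0.0064 -0.0019 -0.0021] case xy 2.02 -67.17 z 90.15 F [-0.62 -0.51  0.13] j [-0.14  0.55  1.57 -0.    1.02  0.29] t 4.0
```

View pics/c.png

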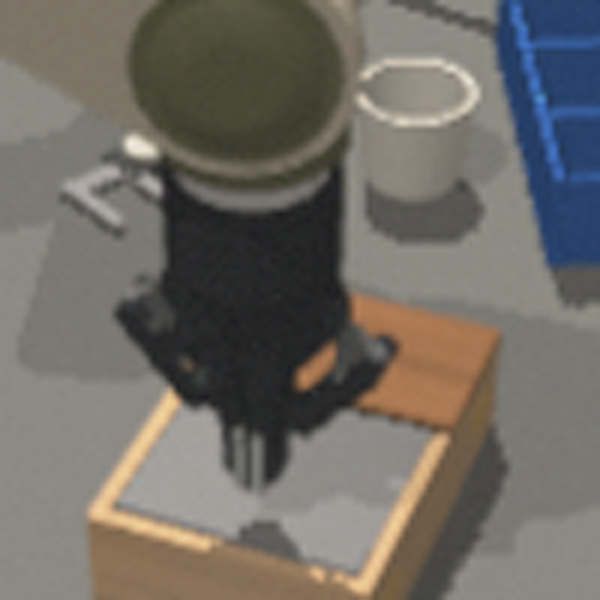

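The closed fingertips are above the cover, with the tips at about (252,485) in the crop and everything clear. I'll descend gently.

```bash
python3 -m jog '[[-0.0009,-0.0021,0.006,0.0064,-0.002,-0.002,0],[0,0,0.006,0,0,0,0],[0,0,0.003,0,0,0,0],[0,0,0,0,0,0,0],[0,0,0,0,0,0,0]]'
python3 -m jog '[[0,0,0.001,0,0,0,0],[0,0,0,0,0,0,0],[0,0,0.001,0,0,0,0],[0,0,0,0,0,0,0]]'
python3 to.py case 0 -68 69
```

```text
time_s: 4.55
eef_pos: [558.2, 41.0, 74.2]
ee_rot: [-0.0, 0.841, 0.541, -0.001]
force: [-0.1, 0.0, -0.7]
grip_width: -0.003
grip_force: 0.0
time_s: 4.95
eef_pos: [558.2, 41.0, 72.2]
ee_rot: [-0.0, 0.841, 0.541, -0.001]
force: [1.0, -0.2, -1.0]
grip_width: -0.0
grip_force: 0.0
tool shift mm [0.19 0.52 3.24] turn [-0.0015  0.0005 -0.0003] case xy -0.52 -68.19 z 72.24 F [ 1.02 -0.19 -1.02] j [-0.14  0.58  1.58 -0.    0.98  0.29] t 4.95
```

```bash
f(){ grep -E 'eef|force: \['; }
python3 -m jog '[[0,0,0.001,0,0,0,0],[0,0,0,0,0,0,0],[0,0,0.0005,0,0,0,0],[0,0,0,0,0,0,0]]'|f
python3 -m jog '[[0,0,0.0004,0,0,0,0],[0,0,0,0,0,0,0]]'|f
python3 -m jog '[[0,0,0.0004,0,0,0,0],[0,0,0,0,0,0,0]]'|f
python3 -m jog '[[0,0,0.0003,0,0,0,0],[0,0,0,0,0,0,0]]'|f
```

```text
eef_pos: [558.2, 41.0, 70.7]
force: [-0.5, -0.2, 0.3]
eef_pos: [558.2, 41.0, 70.3]
force: [0.9, 1.1, -0.8]
eef_pos: [558.2, 41.0, 70.0]
force: [0.3, 0.1, -0.5]
eef_pos: [558.2, 41.0, 69.6]
force: [-0.4, -0.0, 0.4]
```

```bash
f(){ grep -E 'eef|force: \['; }
python3 -m jog '[[0,0,0.0003,0,0,0,0],[0,0,0,0,0,0,0]]'|f
python3 -m jog '[[0,0,0.0002,0,0,0,0],[0,0,0,0,0,0,0]]'|f
python3 -m jog '[[0,0,0.0002,0,0,0,0],[0,0,0,0,0,0,0]]'|f
```

```text
eef_pos: [558.2, 41.0, 69.3]
force: [0.0, 0.6, 0.2]
eef_pos: [558.2, 41.0, 69.2]
force: [0.1, -0.3, 0.6]
eef_pos: [558.3, 41.0, 69.1]
force: [-0.0, 0.0, -0.3]
```

```bash
f(){ grep -E 'eef|force: \['; }
python3 -m jog '[[0,0,0.0002,0,0,0,0],[0,0,0,0,0,0,0]]'|f
python3 -m jog '[[0,0,0.0002,0,0,0,0],[0,0,0,0,0,0,0]]'|f
python3 to.py case 0 -68 68
```

```text
eef_pos: [558.3, 41.0, 69.0]
force: [-1.5, -0.1, 4.3]
eef_pos: [558.3, 41.0, 69.0]
force: [-3.2, 0.2, 6.0]
tool shift mm [0.21 0.41 1.  ] turn [-0.0011  0.0005 -0.0003] case xy -0.41 -68.21 z 69.0 F [-3.25  0.22  6.03] j [-0.14  0.58  1.59 -0.    0.98  0.29] t 6.95
```

```bash
f(){ grep -E 'eef|force: \['; }
python3 -m jog '[[0,0,0.0002,0,0,0,0],[0,0,0,0,0,0,0]]'|f
python3 -m jog '[[0,0,0.0002,0,0,0,0],[0,0,0,0,0,0,0]]'|f
```

```text
eef_pos: [558.3, 41.0, 69.0]
force: [-2.7, 0.4, 7.9]
eef_pos: [558.3, 41.0, 69.0]
force: [-4.7, -0.1, 8.9]
```

```bash
f(){ grep -E 'eef|force: \['; }
python3 -m jog '[[0,0,0.0003,0,0,0,0],[0,0,0.0003,0,0,0,0],[0,0,0,0,0,0,0]]'|f
python3 -m jog '[[0.002,0,0.0001,0,0,0,0],[0.002,0,0,0,0,0,0],[0.002,0,0,0,0,0,0]]'|f
```

```text
eef_pos: [558.3, 41.0, 68.9]
force: [-6.9, -0.0, 14.7]
eef_pos: [560.8, 46.3, 68.9]
force: [-7.2, -1.2, 14.4]
```

```bash
f(){ grep -E 'eef|force: \['; }
python3 -m jog '[[0.003,0,0.0002,0,0,0,0],[0.003,0,0,0,0,0,0],[0.003,0,0,0,0,0,0],[0.003,0,0,0,0,0,0]]'|f
python3 -m jog '[[0.003,0,0,0,0,0,0],[0.003,0,0,0,0,0,0],[0.003,0,0,0,0,0,0],[0.003,0,0,0,0,0,0]]'|f
```

```text
eef_pos: [565.8, 57.3, 68.9]
force: [-6.7, -1.9, 16.7]
eef_pos: [570.8, 68.2, 68.9]
force: [-6.5, -1.9, 16.4]
```

```bash
f(){ grep -E 'eef|force: \['; }
python3 -m jog '[[0.003,0,0,0,0,0,0],[0.003,0,0,0,0,0,0],[0.003,0,0,0,0,0,0],[0.003,0,0,0,0,0,0],[0.003,0,0,0,0,0,0]]'|f
python3 -m jog '[[0.0025,0,0,0,0,0,0],[0.0025,0,0,0,0,0,0],[0.0025,0,0,0,0,0,0]]'|f
python3 to.py case 0 -10 69
```

```text
eef_pos: [577.1, 81.9, 68.9]
force: [-6.8, -1.3, 15.9]
eef_pos: [580.2, 88.7, 68.9]
force: [-6.8, -1.1, 16.5]
tool shift mm [ 5.68  0.23 -0.13] turn [-0.0005  0.0006 -0.0002] case xy -0.24 -15.68 z 68.88 F [-6.79 -1.07 16.48] j [-0.05  0.63  1.5  -0.    1.02  0.38] t 9.55
```

```bash
f(){ grep -E 'eef|force: \['; }
python3 -m jog '[[0.0015,0,0,0,0,0,0],[0.0015,0,0,0,0,0,0],[0,0,0,0,0,0,0]]'|f
python3 -m jog '[[0.001,0,0,0,0,0,0],[0,0,0,0,0,0,0]]'|f
python3 -m jog '[[0.0007,0,0,0,0,0,0],[0,0,0,0,0,0,0]]'|f
python3 -m jog '[[0.0007,0,0,0,0,0,0],[0,0,0,0,0,0,0]]'|f
python3 to.py case 0 -10 69
```

```text
eef_pos: [581.5, 91.6, 68.9]
force: [-6.8, -0.3, 15.2]
eef_pos: [581.9, 92.4, 68.9]
force: [-5.8, -0.5, 15.6]
eef_pos: [582.2, 93.0, 68.9]
force: [-6.7, -0.9, 16.4]
eef_pos: [582.4, 93.6, 68.9]
force: [-5.9, -1.1, 15.6]
tool shift mm [ 0.3   0.21 -0.11] turn [-0.0004  0.0005 -0.0002] case xy -0.21 -10.3 z 68.89 F [-5.95 -1.08 15.62] j [-0.04  0.63  1.49 -0.    1.02  0.39] t 10.45
```

```bash
f(){ grep -E 'force: \['; }
for i in 1; do python3 -m jog '[[0.0007,0,0,0,0,0,0],[0,0,0,0,0,0,0]]'|f
python3 -m jog '[[0.0007,0,0,0,0,0,0],[0,0,0,0,0,0,0]]'|f
python3 -m jog '[[0.0007,0,0,0,0,0,0],[0,0,0,0,0,0,0]]'|f; done
python3 to.py case 0 -10 69;python3 - <<'E'
from h import *
im=eyes.capture('side');cv2.imwrite('pics/d.png',crop('s',im,222,140,80,85,7))
E
```

```text
force: [-8.2, -3.9, 17.1]
force: [-9.6, -6.0, 17.4]
force: [-8.3, -6.1, 16.6]
tool shift mm [-0.74  0.01 -0.13] turn [-0.0006  0.0026 -0.0001] case xy -0.01 -9.26 z 68.87 F [-8.29 -6.1  16.62] j [-0.04  0.64  1.48 -0.    1.02  0.39] t 11.05
```

View pics/d.png

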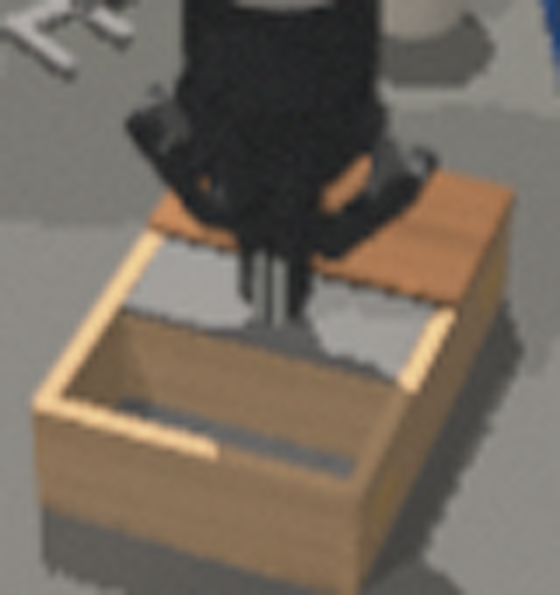

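The force jump shows the cover against its stop, and the picture shows the pocket uncovered (cover edge from (120,312) to (405,390)). I'll lift straight off and head for the gauge.

```bash
python3 -m jog '[[0,0,-0.001,0,0,0,0],[0,0,-0.002,0,0,0,0],[0,0,-0.03,0,0,0,0],[0,0,-0.04,0,0,0,0],[0,0,-0.04,0,0,0,0]]' >/dev/null
python3 -m jog '[[0,0,-0.01,0,0,0,0.05],[0,0,0,0,0,0,0.05]]'
python3 - <<'E'
from h import *
from to import C,YAW
c,s=np.cos(YAW),np.sin(YAW)
for x,y in((120,312),(405,390)):
    w=at('side',(x+.5)/7-.5+222,(y+.5)/7-.5+140,58)[:2]-C;print('cover edge case',c*w[0]+s*w[1],-s*w[0]+c*w[1])
E
python3 to.py w 482.8 -326 190
```

```text
time_s: 11.8
eef_pos: [583.8, 95.7, 191.4]
ee_rot: [0.0, 0.841, 0.541, 0.001]
force: [1.1, 0.9, 0.3]
grip_width: 0.333
grip_force: 0.0
tool shift mm [-425.65   82.84    1.18] turn [ 0.0011 -0.0007 -0.0002] case xy 0.13 -7.83 z 191.37 F [1.07 0.94 0.29] j [-0.04  0.5   1.36  0.    1.28  0.39] t 11.8Traceback (most recent call last):
  File "<stdin>", line 2, in <module>
  File "to.py", line 13, in <module>
    G=goal(sys.argv[1:]);d=r.inv().apply(G-s['eef_pos'])
  File "to.py", line 6, in goal
    if a[0]=='case':
       ~^^^
IndexError: list index out of range
```

```bash
python3 -m jog '[[-0.0387,0.0075,0,0,0,0,0.05],[-0.0387,0.0075,0,0,0,0,0.05],[-0.0387,0.0075,0,0,0,0,0.05],[-0.0387,0.0075,0,0,0,0,0.05],[-0.0387,0.0075,0,0,0,0,0.05]]' >/dev/null
python3 -m jog '[[-0.0387,0.0075,0,0,0,0,0.05],[-0.0387,0.0075,0,0,0,0,0.05],[-0.0387,0.0075,0,0,0,0,0.05],[-0.0387,0.0075,0,0,0,0,0.05],[-0.0387,0.0075,0,0,0,0,0.05]]' >/dev/null
python3 -m jog '[[-0.0387,0.0075,0,0,0,0,0.05],[0,0,0.03,0,0,0,0.05],[0,0,0.03,0,0,0,0.05],[0,0,0,0,0,0,0.05],[0,0,0,0,0,0,0.05]]'
python3 to.py w 482.8 -326 120; python3 - <<'E'
from h import *
t=eyes.capture('top');s=eyes.capture('side')
o=np.zeros((600,800,3),np.uint8)
o[:380,:420]=crop('t',t,175,138,105,95,4)
o[:420,420:]=crop('s',s,190,295,76,84,5)
cv2.imwrite('pics/e.png',o)
E
```

```text
time_s: 13.3
eef_pos: [481.6, -325.6, 129.7]
ee_rot: [-0.002, 0.841, 0.541, -0.001]
force: [-0.2, -0.0, 0.5]
grip_width: 0.589
grip_force: 0.0
tool shift mm [0.13 1.26 9.7 ] turn [-0.0034 -0.0003 -0.0002] case xy 81.64 -433.63 z 129.7 F [-0.22 -0.03  0.47] j [-0.8   0.54  1.46 -0.    1.14 -0.37] t 13.3
```

View pics/e.png

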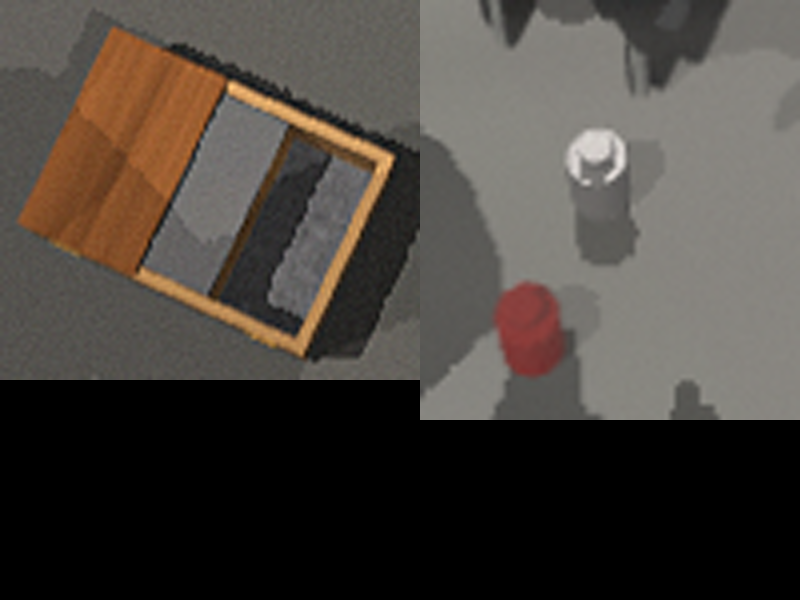

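```bash
python3 - <<'E'
from h import *
C=np.array([586.9,102.9]);c,s=np.cos(-.427),np.sin(-.427)
for x,y in((290,127),(210,295)):
    w=at('top',(x+.5)/4-.5+175,(y+.5)/4-.5+138,58)[:2]-C;print('cover edge case',c*w[0]+s*w[1],-s*w[0]+c*w[1])
E
python3 -m jog '[[0,0.0012,0.02,-0.002,0,0,0.05],[0,0,0.025,0,0,0,0.05],[0,0,0.025,0,0,0,0.05],[0,0,0.02,0,0,0,0.05],[0,0,0.01,0,0,0,0.05]]' >/dev/null
python3 -m jog '[[0,0,0.008,0,0,0,0.05],[0,0,0,0,0,0,0.05],[0,0,0,0,0,0,0.05]]'
python3 to.py w 482.8 -326 15
```

```text
cover edge case 58.16782771424355 -30.175885467926047
cover edge case -60.23266488387671 -29.726807407680393
time_s: 14.2
eef_pos: [483.4, -326.9, 23.4]
ee_rot: [0.001, 0.841, 0.541, 0.0]
force: [0.1, 0.4, 0.5]
grip_width: 0.583
grip_force: 0.0
tool shift mm [ 0.63 -0.91  8.35] turn [ 0.0021  0.0011 -0.0003] case xy 83.76 -434.12 z 23.35 F [0.14 0.37 0.47] j [-0.8   0.69  1.53 -0.    0.92 -0.37] t 14.2
```

Cover edge measured at case y = -30, so the cover is fully open. Now the grasp.

```bash
python3 -m jog '[[0.0005,-0.0008,0.005,0.002,0.001,0,0.05],[0,0,0.003,0,0,0,0.05],[0,0,0,0,0,0,0.05],[0,0,0,0,0,0,0.026],[0,0,0,0,0,0,0.02]]' 30
python3 -m jog '[[0,0,0,0,0,0,0.015],[0,0,0,0,0,0,0.015],[0,0,0,0,0,0,0.015]]' 40
python3 to.py w 482.8 -326 15
```

```text
time_s: 14.7
eef_pos: [482.4, -325.9, 14.6]
ee_rot: [-0.001, 0.841, 0.541, -0.0]
force: [0.8, 0.3, -0.3]
grip_width: 0.297
grip_force: 29.4
time_s: 15.0
eef_pos: [482.5, -325.9, 14.7]
ee_rot: [-0.0, 0.841, 0.541, -0.0]
force: [-0.8, 0.7, 3.5]
grip_width: 0.294
grip_force: 39.3
tool shift mm [ 0.03  0.31 -0.35] turn [-0.0009 -0.0003 -0.0004] case xy 82.56 -433.54 z 14.65 F [-0.81  0.68  3.5 ] j [-0.8   0.7   1.54 -0.    0.9  -0.37] t 15.0
```

```bash
python3 -m jog '[[0,0,-0.005,0,0,0,0.015],[0,0,-0.02,0,0,0,0.015],[0,0,-0.04,0,0,0,0.015],[0,0,-0.04,0,0,0,0.015],[0,0,-0.04,0,0,0,0.015]]' >/dev/null
python3 -m jog '[[0,0,-0.03,0,0,0,0.015],[0,0,0,0,0,0,0.015],[0,0,0,0,0,0,0.015]]'
python3 to.py case 0 -61 190
```

```text
time_s: 15.8
eef_pos: [482.4, -325.7, 189.0]
ee_rot: [-0.001, 0.841, 0.541, -0.0]
force: [-0.8, 0.7, -1.4]
grip_width: 0.289
grip_force: 39.5
tool shift mm [372.41 -82.5   -0.58] turn [-0.0018 -0.0006 -0.0004] case xy 82.36 -433.44 z 189.03 F [-0.8   0.73 -1.41] j [-0.8   0.48  1.39 -0.    1.27 -0.37] t 15.8
```

Force z is -1.4 N, which matches the gauge's weight, so it is held. Carrying it to the pocket.

```bash
python3 -m jog '[[0.02,-0.0045,0,0,0,0,0.015],[0.037,-0.0082,0,0,0,0,0.015],[0.037,-0.0082,0,0,0,0,0.015],[0.037,-0.0082,0,0,0,0,0.015],[0.037,-0.0082,0,0,0,0,0.015]]' >/dev/null
python3 -m jog '[[0.037,-0.0082,0,0,0,0,0.015],[0.037,-0.0082,0,0,0,0,0.015],[0.037,-0.0082,0,0,0,0,0.015],[0.037,-0.0082,0,0,0,0,0.015],[0.037,-0.0082,0,0,0,0,0.015]]' >/dev/null
python3 -m jog '[[0.02,-0.0045,0,0,0,0,0.015],[0,0,0.03,0,0,0,0.015],[0,0,0.03,0,0,0,0.015],[0,0,0,0,0,0,0.015],[0,0,0,0,0,0,0.015]]'
python3 -m jog '[[0,0,0,0,0,0,0.015],[0,0,0,0,0,0,0.015]]'
python3 to.py case 0 -61 90
```

```text
time_s: 17.3
eef_pos: [561.4, 47.8, 129.2]
ee_rot: [-0.001, 0.841, 0.541, -0.001]
force: [0.8, 1.0, -2.0]
grip_width: 0.295
grip_force: 39.6
time_s: 17.5
eef_pos: [562.3, 47.7, 130.9]
ee_rot: [-0.0, 0.841, 0.541, 0.001]
force: [0.2, 0.3, -0.8]
grip_width: 0.29
grip_force: 39.6
tool shift mm [-0.62 -0.5  40.92] turn [ 0.0006 -0.0011 -0.0007] case xy 0.48 -60.43 z 130.92 F [ 0.19  0.31 -0.84] j [-0.12  0.5   1.52  0.    1.11  0.3 ] t 17.5
```

```bash
python3 -m jog '[[-0.0006,-0.0005,0.02,0,-0.001,0,0.015],[0,0,0.02,0,0,0,0.015],[0,0,0.02,0,0,0,0.015],[0,0,0.02,0,0,0,0.015],[0,0,0.01,0,0,0,0.015]]' >/dev/null
python3 -m jog '[[0,0,0.01,0,0,0,0.015],[0,0,0.004,0,0,0,0.015],[0,0,0,0,0,0,0.015],[0,0,0,0,0,0,0.015]]'
python3 to.py case 0 -61 20.7
```

```text
time_s: 18.4
eef_pos: [561.3, 47.5, 26.3]
ee_rot: [-0.0, 0.841, 0.541, -0.0]
force: [0.4, 0.0, -1.2]
grip_width: 0.295
grip_force: 39.6
tool shift mm [-0.02  0.36  5.64] turn [-0.0003  0.0002 -0.0004] case xy -0.36 -60.98 z 26.34 F [ 0.45  0.05 -1.17] j [-0.12  0.65  1.6  -0.    0.89  0.3 ] t 18.4
```

```bash
f(){ grep -E 'eef|force: \['; }
python3 -m jog '[[0,0,0.002,0,0,0,0.015],[0,0,0.002,0,0,0,0.015],[0,0,0,0,0,0,0.015],[0,0,0,0,0,0,0.015]]'|f
python3 -m jog '[[0,0,0.0005,0,0,0,0.015],[0,0,0,0,0,0,0.015]]'|f
python3 -m jog '[[0,0,0.0003,0,0,0,0.015],[0,0,0,0,0,0,0.015]]'|f
python3 -m jog '[[0,0,0.0003,0,0,0,0.015],[0,0,0,0,0,0,0.015]]'|f
```

```text
eef_pos: [560.9, 47.6, 21.7]
force: [-0.1, -0.8, -1.4]
eef_pos: [560.9, 47.6, 21.2]
force: [-0.3, 0.6, -1.3]
eef_pos: [560.9, 47.6, 20.8]
force: [0.1, 1.1, -1.0]
eef_pos: [560.9, 47.6, 20.7]
force: [-0.6, -0.7, -0.0]
```

```bash
f(){ grep -E 'eef|force: \['; }
python3 -m jog '[[0,0,0.0002,0,0,0,0.015],[0,0,0,0,0,0,0.015]]'|f
python3 -m jog '[[0,0,0.0002,0,0,0,0.015],[0,0,0,0,0,0,0.015]]'|f
```

```text
eef_pos: [560.9, 47.6, 20.6]
force: [-2.0, 0.2, 3.3]
eef_pos: [561.0, 47.6, 20.6]
force: [-2.2, 0.7, 5.2]
```

The gauge is on the floor. I'll release it in stages and lift out.

```bash
python3 -m jog '[[0,0,0,0,0,0,0.026],[0,0,0,0,0,0,0.030],[0,0,0,0,0,0,0.036],[0,0,0,0,0,0,0.045],[0,0,0,0,0,0,0.045]]' 20
python3 -m jog '[[0,0,-0.005,0,0,0,0.045],[0,0,-0.02,0,0,0,0.045],[0,0,-0.03,0,0,0,0.045],[0,0,-0.03,0,0,0,0.045],[0,0,-0.02,0,0,0,0.045]]' >/dev/null
python3 -m jog '[[0.03,0,-0.01,0,0,0,0],[0.03,0,0,0,0,0,0],[0,0,0,0,0,0,0],[0,0,0,0,0,0,0],[0,0,0,0,0,0,0]]'
python3 to.py case 0 -10 75; python3 - <<'E'
from h import *
t=eyes.capture('top');s=eyes.capture('side')
o=np.zeros((510,800,3),np.uint8)
o[:380,:420]=crop('t',t,175,138,105,95,4)
o[:510,420:]=crop('s',s,225,140,76,102,5)
cv2.imwrite('pics/f.png',o)
E
```

```text
time_s: 20.3
eef_pos: [560.9, 47.6, 20.1]
ee_rot: [-0.0, 0.841, 0.541, -0.001]
force: [-0.4, -0.7, -0.9]
grip_width: 0.525
grip_force: 0.0
time_s: 21.3
eef_pos: [585.6, 101.5, 135.1]
ee_rot: [-0.001, 0.841, 0.541, -0.001]
force: [-0.4, -0.5, -0.1]
grip_width: -0.003
grip_force: 0.0
tool shift mm [-8.16  0.69 60.08] turn [-0.0018  0.0009 -0.001 ] case xy -0.57 -1.78 z 135.07 F [-0.4  -0.55 -0.13] j [-0.03  0.56  1.42 -0.    1.17  0.4 ] t 21.3
```

View pics/f.png

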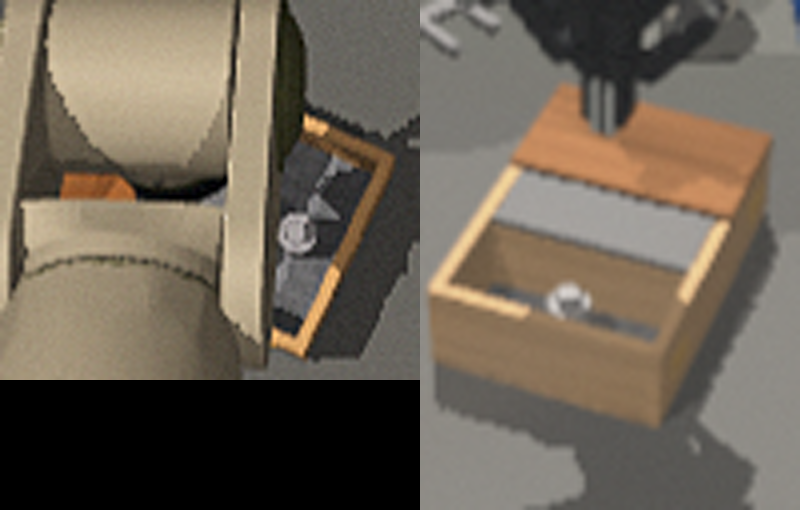

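The gauge stands upright in the pocket, its ring and button concentric at (297,234) in the top crop and (568,298) in the side crop. Next I press the cover at case y = -10 and drag it shut.

```bash
f(){ grep -E 'eef|force: \['; }
python3 -m jog '[[-0.008,0.0007,0.02,-0.002,0.001,-0.001,0],[0,0,0.02,0,0,0,0],[0,0,0.014,0,0,0,0],[0,0,0.005,0,0,0,0],[0,0,0,0,0,0,0]]'|f
python3 -m jog '[[0,0,0,0,0,0,0],[0,0,0,0,0,0,0]]'|f
python3 to.py case 0 -10 70
```

```text
eef_pos: [583.2, 94.5, 75.8]
force: [-0.3, -0.2, 0.7]
eef_pos: [583.7, 94.6, 77.0]
force: [-0.1, 0.6, 0.2]
tool shift mm [-1.16 -0.56  7.03] turn [ 0.0021 -0.0011  0.0007] case xy 0.54 -8.85 z 77.03 F [-0.06  0.58  0.2 ] j [-0.04  0.63  1.48  0.    1.03  0.39] t 22.1
```

```bash
f(){ grep -E 'eef|force: \['; }
python3 -m jog '[[-0.001,-0.0005,0.003,0.002,-0.001,0.0007,0],[0,0,0.002,0,0,0,0],[0,0,0.001,0,0,0,0],[0,0,0,0,0,0,0],[0,0,0,0,0,0,0]]'|f
python3 -m jog '[[0,0,0.0007,0,0,0,0],[0,0,0,0,0,0,0]]'|f
python3 -m jog '[[0,0,0.0005,0,0,0,0],[0,0,0,0,0,0,0]]'|f
```

```text
eef_pos: [582.4, 93.9, 70.1]
force: [0.5, 0.1, 0.5]
eef_pos: [582.4, 93.9, 69.4]
force: [0.2, 0.4, 0.1]
eef_pos: [582.4, 93.9, 69.1]
force: [-1.0, -0.7, 1.5]
```

```bash
f(){ grep -E 'eef|force: \['; }
python3 -m jog '[[0,0,0.0004,0,0,0,0],[0,0,0,0,0,0,0]]'|f
python3 -m jog '[[0,0,0.0004,0,0,0,0],[0,0,0,0,0,0,0]]'|f
```

```text
eef_pos: [582.5, 93.9, 69.0]
force: [-1.6, 0.6, 5.2]
eef_pos: [582.5, 93.9, 69.0]
force: [-3.7, -0.3, 8.4]
```

```bash
f(){ grep -E 'eef|force: \['; }
python3 -m jog '[[0,0,0.0004,0,0,0,0],[0,0,0.0004,0,0,0,0],[0,0,0,0,0,0,0]]'|f
python3 -m jog '[[0,0,0.0002,0,0,0,0],[-0.002,0,0,0,0,0,0],[-0.002,0,0,0,0,0,0],[-0.002,0,0,0,0,0,0]]'|f
```

```text
eef_pos: [582.5, 93.9, 68.9]
force: [-6.9, -0.5, 15.0]
eef_pos: [580.5, 89.5, 68.9]
force: [-3.7, 6.3, 14.1]
```

```bash
f(){ grep -E 'eef|force: \['; }
python3 -m jog '[[-0.003,0,0.0002,0,0,0,0],[-0.003,0,0,0,0,0,0],[-0.003,0,0,0,0,0,0],[-0.003,0,0,0,0,0,0]]'|f
python3 -m jog '[[-0.003,0,0.0001,0,0,0,0],[-0.003,0,0,0,0,0,0],[-0.003,0,0,0,0,0,0],[-0.003,0,0,0,0,0,0]]'|f
python3 -m jog '[[-0.003,0,0,0,0,0,0],[-0.003,0,0,0,0,0,0],[-0.003,0,0,0,0,0,0],[-0.003,0,0,0,0,0,0]]'|f
python3 to.py case 0 -72 69
```

```text
eef_pos: [575.5, 78.6, 68.9]
force: [-3.9, 6.6, 15.0]
eef_pos: [570.6, 67.6, 68.9]
force: [-4.1, 7.2, 17.4]
eef_pos: [565.6, 56.7, 68.8]
force: [-5.3, 6.8, 16.3]
tool shift mm [-21.1    0.28  -0.2 ] turn [ 0.0002 -0.0019  0.0001] case xy -0.28 -50.9 z 68.84 F [-5.32  6.77 16.34] j [-0.11  0.59  1.56  0.    0.99  0.32] t 25.3
```

```bash
f(){ grep -E 'eef|force: \['; }
python3 -m jog '[[-0.003,0,0,0,0,0,0],[-0.003,0,0,0,0,0,0],[-0.003,0,0,0,0,0,0],[-0.003,0,0,0,0,0,0],[-0.003,0,0,0,0,0,0]]'|f
python3 -m jog '[[-0.0015,0,0,0,0,0,0],[-0.0015,0,0,0,0,0,0],[0,0,0,0,0,0,0]]'|f
python3 to.py case 0 -72 69
```

```text
eef_pos: [559.3, 43.0, 68.8]
force: [-4.6, 7.0, 17.0]
eef_pos: [558.0, 40.1, 68.8]
force: [-5.2, 6.1, 18.3]
tool shift mm [-2.87  0.31 -0.17] turn [-0.0001 -0.0014 -0.0001] case xy -0.31 -69.13 z 68.84 F [-5.16  6.1  18.25] j [-0.14  0.58  1.59  0.    0.97  0.29] t 26.1
```

```bash
f(){ grep -E 'eef|force: \['; }
python3 -m jog '[[-0.001,0,-0.0001,0,0,0,0],[0,0,0,0,0,0,0]]'|f
python3 -m jog '[[-0.0007,0,0,0,0,0,0],[0,0,0,0,0,0,0]]'|f
python3 -m jog '[[-0.0007,0,0,0,0,0,0],[0,0,0,0,0,0,0]]'|f
python3 -m jog '[[-0.0007,0,0,0,0,0,0],[0,0,0,0,0,0,0]]'|f
python3 to.py case 0 -72 69
```

```text
eef_pos: [557.6, 39.3, 68.9]
force: [-6.1, 5.5, 17.6]
eef_pos: [557.3, 38.7, 68.8]
force: [-5.4, 6.5, 16.1]
eef_pos: [557.0, 38.1, 68.9]
force: [-5.1, 6.2, 17.0]
eef_pos: [556.7, 37.4, 68.9]
force: [-4.8, 7.0, 18.2]
tool shift mm [ 0.09  0.32 -0.15] turn [-0.0001 -0.0015 -0.    ] case xy -0.32 -72.09 z 68.85 F [-4.76  6.97 18.21] j [-0.14  0.58  1.59  0.    0.97  0.28] t 26.9
```

```bash
f(){ grep -E 'force: \['; }
python3 -m jog '[[-0.0006,0,0,0,0,0,0],[0,0,0,0,0,0,0]]'|f
python3 -m jog '[[-0.0006,0,0,0,0,0,0],[0,0,0,0,0,0,0]]'|f
python3 -m jog '[[-0.0006,0,0,0,0,0,0],[0,0,0,0,0,0,0]]'|f
python3 to.py case 0 -72 69
```

```text
force: [-3.9, 9.4, 16.2]
force: [-2.2, 9.8, 14.7]
force: [-1.8, 9.4, 15.4]
tool shift mm [ 1.2  -0.1  -0.11] turn [ 0.0014 -0.003  -0.0003] case xy 0.1 -73.2 z 68.89 F [-1.82  9.4  15.43] j [-0.15  0.58  1.6   0.    0.97  0.28] t 27.5
```

The force rose to about 8 N and then plateaued, so the cover is at the shut stop. I'll lift, back off to the side and check.

```bash
python3 -m jog '[[0,0,-0.001,0,0,0,0],[0,0,-0.002,0,0,0,0],[0,0,-0.03,0,0,0,0],[0,0,-0.04,0,0,0,0],[0,0,-0.04,0,0,0,0]]' >/dev/null
python3 -m jog '[[-0.04,0,0,0,0,0,0],[-0.04,0,0,0,0,0,0],[-0.04,0,0,0,0,0,0],[-0.04,0,0,0,0,0,0],[-0.04,0,0,0,0,0,0]]' >/dev/null
python3 -m jog '[[-0.03,0,0,0,0,0,0],[0,0,0,0,0,0,0],[0,0,0,0,0,0,0]]'
python3 - <<'E'
from h import *
t=eyes.capture('top');s=eyes.capture('side')
o=np.zeros((510,800,3),np.uint8)
o[:380,:420]=crop('t',t,175,138,105,95,4)
o[:375,420:]=crop('s',s,222,152,76,75,5)
cv2.imwrite('pics/k.png',o)
E
```

```text
time_s: 28.8
eef_pos: [460.2, -174.8, 179.9]
ee_rot: [-0.001, 0.841, 0.541, -0.001]
force: [0.2, 1.1, 0.1]
grip_width: -0.004
grip_force: 0.0
```

View pics/k.png

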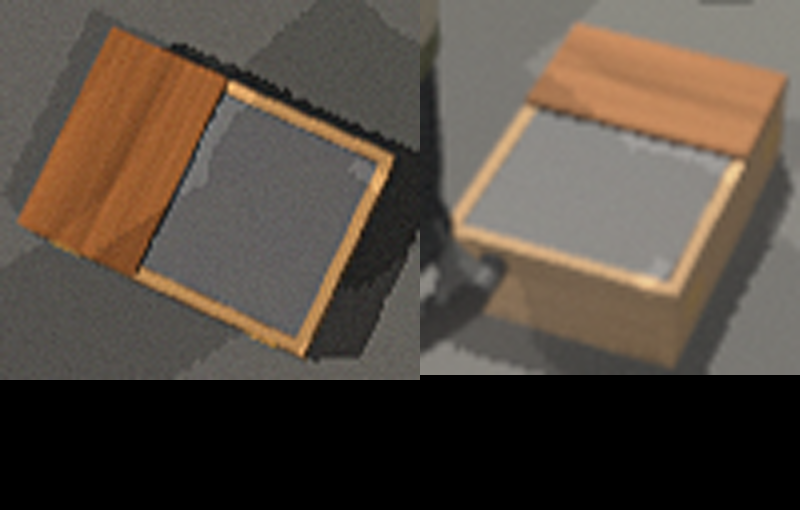

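The cover is fully shut: no dark gap is left along the front wall, from (375,163) to (300,340) in the top crop. The robot is clear of everything, so I'm handing in.

```bash
python3 -c "
from rig import finish_job
print(finish_job())"
```

```text
the job is handed in; nothing more can be done
None
```

I slid the cover fully open, stood the gauge upright in the pocket and dragged the cover fully shut over it; pressing peaked at about 18 N in the readings, and I handed the job in at about 29 s.

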